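# Close a coffee grinder and hold it on pulse

### The arm

A 6-joint arm with a two-finger parallel gripper is mounted at the origin on a cart in front of the work surface, level with it; the furniture and walls round the work are solid. World frame = base frame: x ahead of the robot, y to its left, z up, the work surface at z = 0. Lengths are in m, angles in rad, forces in N, time in s.
With the tool pointing down it reaches from about 0.325 to 0.775 m from the base axis. Payload 9.3 kg.
Tool frame: the origin (TCP) lies at the very end of the fingers, on their centre line; the grasp point (between the pads) lies 19 mm behind it; z points along the fingers, y is the line along which they close (so a half turn about z gives the same grasp; the last joint's range is limited). The gripper opens to 85 mm and grips with 20 to 120 N. Pads are 22 mm wide; open, the fingers measure 114 mm over their backs; the gripper's body (76 mm by 85 mm) begins 54 mm behind the grasp point. The pads swing forward as they close: fully open they stand 13 mm farther back than shut.
Start: joints at [1.031, 0.259, 0.021, 1.334, 0, 1.418], TCP at [0.207, 0.509, 0.195] pointing down, gripper open.
Joint ranges: [-3.04, 3.04], [-0.91, 1.82], [-1.04, 1.36], [-1.92, 1.95], [-1.52, 1.45], [-3.14, 3.14]. Speed limits (rad/s): [2.22, 2.22, 2.79, 3.14, 3.14, 3.14].

### API

Orientations are given as a unit quaternion [w, x, y, z].
In Python, from rig import r gives the robot as it stands.
- The arm moves only by the tool jog_arm, never from a script. Its argument "plan" is a list that holds one entry, the list of rows, each a list of 4 numbers: the shift along the tool's x, y, z in cm, then the turn about the tool's z in rad. In form: [[[x, y, z, yaw], ...]]. A call has exactly 8 rows; each row shifts and turns the commanded pose from where the row before left it, along the tool's axes as they then stand; what a row does not reach is not made up. A row lasts 1/8 s, in which the tool goes at most 62.5 mm and 10.7 degrees, less where a joint would pass 70% of its speed; a pose out of reach is approached as far as the arm can. A call is refused whole if a number of a shift passes 6.25 or a number of a turn 0.188, either way. A call with a gripper value outside its range is refused whole. "hand" is the finger opening in cm, from 0 to 8.54, set as the call begins (left out, the last holds). The fingers move at their own pace and stop on an object; "newtons" is the grip in N (left out, the last holds). Time passes only in rows, so rows that do not move let the fingers close, or fill a call up. It gives the time, the measured TCP pose, the force, the opening and the grip force at its end, in the units of the state.
- r.get_state(): the state, without advancing time (a new reading comes with each control period).
- r.capture(name): name is "scene" or "top" or "wrist"; returns a dict with "color" (480x640x3 uint8, red, green, blue), "K" (3x3 intrinsics, pixels), "extrinsics" (4x4, takes a point from camera to world coordinates). Camera axes: x right, y down, z forward; pixel columns grow to the right and rows downward; lengths in m; the calibration is good to about 2 mm. A picture is of the moment at which its call begins. There is no depth.
- r.finish_job(): hands the job in; it is judged then, once.
The state is a dict: "time": time; "joint_pos": joint angles; "qvel": joint speeds; "effort": joint torques, N m; "tcp_pos": TCP position; "orientation": TCP orientation; "force": force on the tool from outside, world axes, zero at the start; "ft_torque": the same for the moment, N m; "grip_width": finger opening in m; "finger_force": force on a finger pad.
Only numpy, scipy, OpenCV 4.12 (cv2) and the standard library are available. Lean on these libraries where they do the work, as an engineer would, in place of code of your own. Each camera call takes 0.05 s, during which the arm holds its last target. There are 200 camera calls.

### The job

Get the cordless coffee grinder going: set the loose steel grinding bowl upright and fully down on the drive hub in the middle of the motor base and let go of it, then drop the lid over it with its two lugs right down through the collar's slots. Twist the lid clockwise (seen from above) against its spring to the pulse position, 45 degrees round and halfway to the lock, where the wing points at the pair of ridges on the collar; never turn it on into the lock click. Finish while still gripping the lid and holding it at pulse, and leave the other things on the worktop where they are.

Things in the scene. Friction and masses are not known exactly. Their poses are not given: they have to be found in the camera images.
- motor_base: Grinder's motor base, fixed to the worktop: round steel body 106 mm across, 86 mm high, black collar 101 mm across at its top. Origin: centre of its underside, z up. The collar's opening is 79 mm across with two slots through its rim, at +x and -x, 13 mm wide, reaching 45.5 mm from the axis. The rim is 79 to 86 mm above the origin; the lugs' track lies under it.
- seat (a point): On the base's axis, 74 mm above its origin: top of the seat, 34 mm across, that carries the bowl; the bowl's origin comes here. From it the round tapered drive hub, 18 mm across, stands 10 mm up. Axes as the base's.
- track (a point): On the base's axis, 70 mm above its origin: floor of the lugs' track, where the lid's origin comes when it is fully dropped in. Axes as the base's: at drop-in the wing lies along x, at pulse 45 degrees clockwise of x seen from above (lid yaw = base yaw - 0.785 rad; half a turn more is the same).
- pulse_mark (a point): One of two pairs of short raised ridges (pulse) on top of the collar's rim, 45 mm from the axis, 45 degrees clockwise of the slots. A round dot 45 degrees farther on marks the lock.
- bowl: Loose steel grinding bowl, 140 g, upright on the worktop: 46 mm high, 58 mm across (straight wall from 17 mm up); foot ring 42 mm across with a socket 22 mm wide, 10 mm deep below, which goes over the hub. Origin: centre of its underside, z up; yaw is free. Seated, its upper 34 mm stand above the collar, which has no room for fingers inside: keep fingertips 16 mm or more above the underside.
- lid: Loose lid, 110 g, upright on the worktop: clear skirt 74 mm across, black lower ring and top, 58 mm high (inside 66 mm across, 54 mm deep). On top a wing grip 62 mm long (x), 14 mm thick (y), 58 to 82 mm above the origin. Two lugs at the lower edge under the wing's ends (+x, -x): 8 mm wide, 6 mm high, 43 mm from the axis; either fits either slot. Origin: centre of the lower edge, z up.
- lid_wing (a point): Middle of the lid's wing grip, on its axis, 70 mm above the lid's origin; axes as the lid's.
- switch_ring (a joint): Angle (rad) of the sprung ring in the collar that the lid's lugs push: 0 at rest, grows as the lid turns clockwise. It reads the lid's turn from drop-in less 0.06 rad of play: about 0.72 at pulse. The spring turns the lid back (0.06 N m at rest, 0.2 at pulse). From 1.14 the lugs meet stiff lock plungers (0.9 N m), which click over by 1.5; stop at 1.6.
- press: Small black coffee press, 59x75x122 mm, on the worktop towards the back; bystander. Origin: underside.
- carton: Milk carton, 66x100x182 mm, towards the back; bystander. Origin: underside.
- coaster: Square wooden coaster, 79x79x8 mm, right of the middle; bystander. Origin: underside.
- small_cup: Small coffee cup, 90x58x56 mm, on that coaster; bystander. Origin: underside.
- other_cup: Small coffee cup, 58x89x56 mm, at the right, in front of the hob; bystander. Origin: underside.
- tumbler_l: Glass tumbler upside down, 69 mm across, 100 mm high, left at the back; bystander. Origin: underside.
- tumbler_r: Glass tumbler upside down, 69 mm across, 112 mm high, behind the middle; bystander. Origin: underside.
- sink_plug: Black rubber sink plug with a knob, 49 mm across, 27 mm high, at the front edge left of the middle; bystander. Origin: underside.
Not all that is in view belongs to the job. Leave any turquoise look-alike of the bowl alone.

How it is judged:
By the outcome, as a careful person would: the job done as asked, in the order asked, and still so for the second after the job is handed in, while the arm keeps its last pose, push and grip.
It also fails if it takes over 58 s, if anything falls off the work surface, if the arm or the gripper's body presses on something with over 40 N, if the wrist force passes 120 N, or if a joint passes its speed limit or range.

## Working session

There is one attempt and no reset: what is moved stays moved. The work goes in short steps, Python scripts to look and compute and a tool call to move; the robot and the scene stay as the last step left them, time stands still between calls to the robot, and variables do not carry over. Pictures are saved under pics/ and viewed, at most 10 in all, crops included, and the job is handed in when it is done.

Besides the shell and the picture viewer there is one more tool, called after "Emit:" by a JSON object that holds its "api" and its "payload". jog_arm: Moves the arm, as the interface text tells. Its arguments: {"type":"object","properties":{"plan":{"type":"array"},"hand":{"type":"number"},"newtons":{"type":"number"}},"required":["plan"]}

```bash
mkdir -p pics; cat > h.py <<'E'
import numpy as np,cv2
from rig import r
def snap(n,f):
    c=r.capture(n);cv2.imwrite('pics/'+f,c['color'][:,:,::-1]);np.savez('pics/'+f+'.npz',**c);return c
def ld(f):return np.load('pics/'+f+'.npz')
def ray(c,u,v):
    E=c['extrinsics'];d=E[:3,:3]@np.linalg.inv(c['K'])@[u,v,1];return E[:3,3],d
def pt(c,u,v,z):
    o,d=ray(c,u,v);return o+d*(z-o[2])/d[2]
def proj(c,p):
    E=c['extrinsics'];q=c['K']@(E[:3,:3].T@(np.array(p)-E[:3,3]));return q[:2]/q[2]
E
python3 - <<'E'
from h import *
for n in('scene','top'):
    c=snap(n,n+'0.png');print(n,c['K'][0,0],c['extrinsics'].round(3).tolist())
s=r.get_state();print(s)
E
```

```text
scene 522.7870268199164 [[0.587, -0.409, 0.698, -0.18], [-0.809, -0.321, 0.492, -0.553], [0.023, -0.854, -0.52, 0.603], [0.0, 0.0, 0.0, 1.0]]
top 563.632840658127 [[-0.067, -0.965, 0.255, 0.19], [-0.998, 0.063, -0.022, 0.02], [0.005, -0.256, -0.967, 1.46], [0.0, 0.0, 0.0, 1.0]]
{'time': 0.1, 'joint_pos': array([1.03142622e+00, 2.59185890e-01, 2.08531073e-02, 1.33367977e+00,
       5.31891279e-07, 1.41819814e+00]), 'qvel': array([-4.13188711e-04,  3.02864647e-05,  1.40788344e-03, -5.87778007e-04,
        1.03257295e-03, -1.65858226e-03]), 'effort': array([ 6.58248799e-03, -5.56691658e+01,  3.45070481e+01,  1.16083273e-02,
       -1.07593917e-04,  5.65395146e-05]), 'tcp_pos': array([0.20732114, 0.50913288, 0.19490556]), 'orientation': array([-2.06474461e-04,  1.92182796e-01,  9.81358957e-01, -5.71985604e-04]), 'force': array([-0.29758901,  0.80630378,  0.29897172]), 'ft_torque': array([-0.01753652,  0.00301161, -0.00969815]), 'finger_force': 0.0, 'grip_width': 0.08515435564328655}
```

View pics/top0.png

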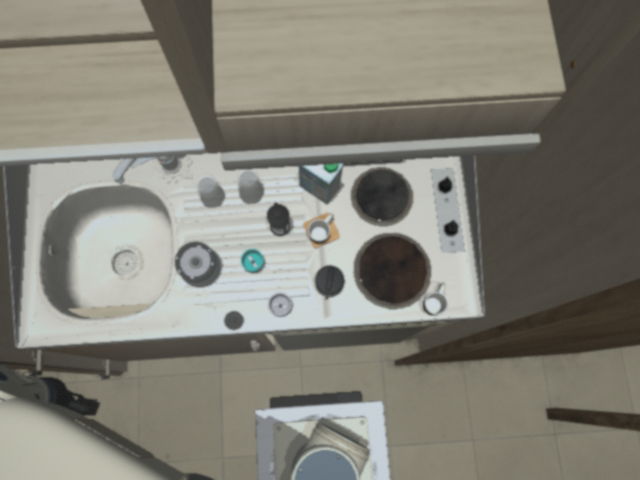

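View pics/scene0.png

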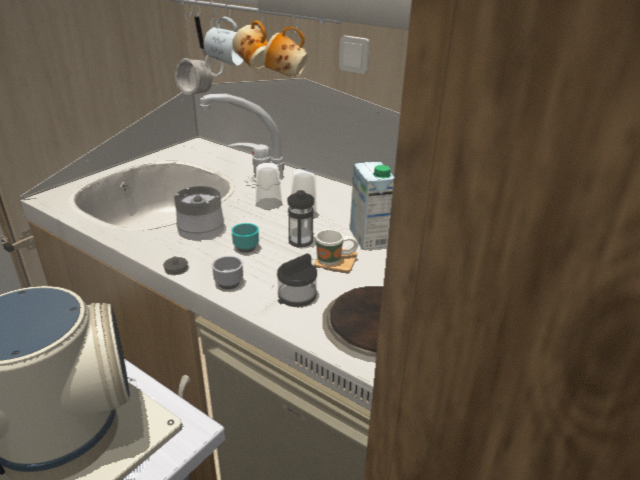

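The top view shows the base near (198,263), the steel bowl at (281,304), the lid at (329,281) and the turquoise decoy at (253,261). I'll enlarge that area.

```bash
python3 - <<'E'
from h import *
i=cv2.imread('pics/top0.png')[200:340,165:355]
cv2.imwrite('pics/crop1.png',cv2.resize(i,None,fx=4.2,fy=4.2,interpolation=cv2.INTER_CUBIC))
c=ld('top0.png')
print(pt(c,198,263,.086),pt(c,281,304,.046),pt(c,329,281,.07))
E
```

```text
[0.50848039 0.27685819 0.086     ] [0.39832272 0.07766452 0.046     ] [ 0.44450792 -0.04615609  0.07      ]
```

View pics/crop1.png

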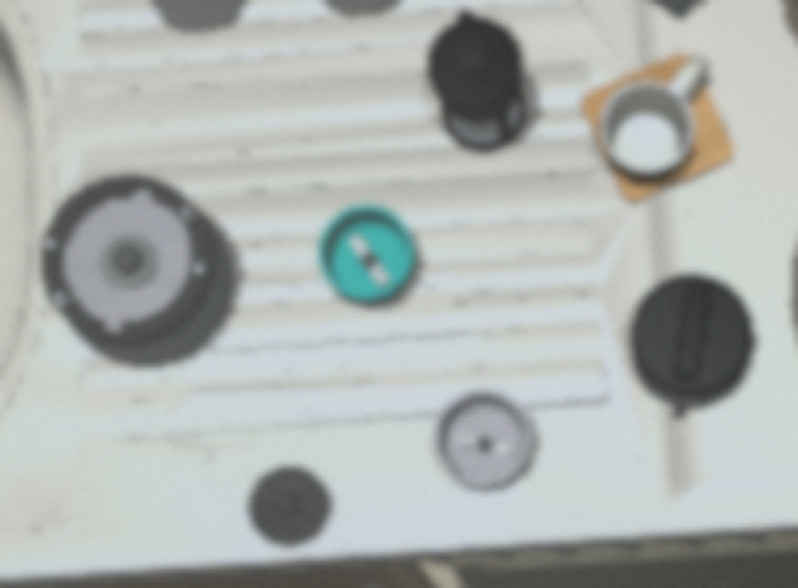

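The crop shows the collar centred at (127,259) with slots at (142,193) and (114,325). The bowl rim is centred at (486,441). The lid top is at (692,340), with the wing from (697,303) to (686,377). Next I'll compute positions and fly over the base for a wrist view.

```bash
cat >> h.py <<'E'
from scipy.spatial.transform import Rotation as R
def st():
    s=r.get_state();q=s['orientation'];M=R.from_quat(q,scalar_first=True).as_matrix();return s,np.array(s['tcp_pos']),M
def rel(target,yang=None):
    """shift in tool axes (cm) to target; yang: desired tool-y world angle(deg), turn about z"""
    s,p,M=st();d=M.T@(np.array(target)-p)*100
    a=np.degrees(np.arctan2(M[1,1],M[0,1]))
    t=0 if yang is None else -np.radians((yang-a+90)%180-90)
    print('t',round(s['time'],2),'tcp',p.round(4),'yang',round(a,2),'tilt',M[:,2].round(4),'shift',d.round(2),'turn',round(t,3),'F',np.round(s['force'],1),'w',round(s['grip_width'],4),'q',np.round(s['joint_pos'],2))
E
python3 - <<'E'
from h import *
c=ld('top0.png')
f=lambda u,v,z:pt(c,165+u/4.2,200+v/4.2,z)
b1,b2=f(142,193,.086),f(114,325,.086);print('base',f(127,259,.086),(b1+b2)/2,b1-b2,np.linalg.norm(b1-b2),np.degrees(np.arctan2(*(b1-b2)[1::-1])))
print('bowl',f(486,441,.046))
w1,w2=f(697,303,.082),f(686,377,.082);print('lid',f(692,340,.058),(w1+w2)/2,np.linalg.norm(w1-w2),np.degrees(np.arctan2(*(w1-w2)[1::-1])))
print('lug',f(681,409,.004))
rel([.43,.26,.30],78)
E
```

```text
base [0.51233605 0.28366902 0.086     ] [0.51258723 0.28301258 0.086     ] [ 0.07916909 -0.01769167  0.        ] 0.08112176525276311 -12.596748775608484
bowl [0.39584867 0.07851498 0.046     ]
lid [ 0.44669738 -0.04865313  0.058     ] [ 0.4424163  -0.04720685  0.082     ] 0.04485180828708399 -12.62220894923417
lug [ 0.41381029 -0.04124442  0.004     ]
t 0.1 tcp [0.2073 0.5091 0.1949] yang 67.84 tilt [-6.e-04 -1.e-03 -1.e+00] shift [-30.02 -14.69 -10.5 ] turn -0.177 F [-0.3  0.8  0.3] w 0.0852 q [1.03 0.26 0.02 1.33 0.   1.42]
```

Emit:
{"api": "jog_arm", "payload": {"plan": [[[-3.5, -1.5, -2.5, 0], [-4.5, -2.2, -2, 0], [-4.5, -2.2, -1.5, 0], [-4.5, -2.2, -1.5, 0], [-4.5, -2.2, -1.5, 0], [-4.5, -2.2, -1.5, 0], [-4, -2.2, 0, 0], [0, 0, 0, -0.177]]]}}

```text
time: 1.1
tcp_pos: [0.4316, 0.2578, 0.2999]
orientation: [-0.0, 0.105, 0.994, -0.0]
force: [-0.6, 1.0, 0.4]
grip_width: 0.0852
finger_force: 0.0
```

```bash
python3 - <<'E'
from h import *
snap('wrist','w1.png');rel([.43,.26,.30],78)
E
```

```text
t 1.15 tcp [0.4308 0.2587 0.3   ] yang 78.61 tilt [-9.e-04 -4.e-04 -1.e+00] shift [ 0.1   0.12 -0.  ] turn 0.011 F [1.2 0.4 0.2] w 0.0856 q [ 0.37  0.17  0.16  1.57 -0.    0.57]
```

View pics/w1.png

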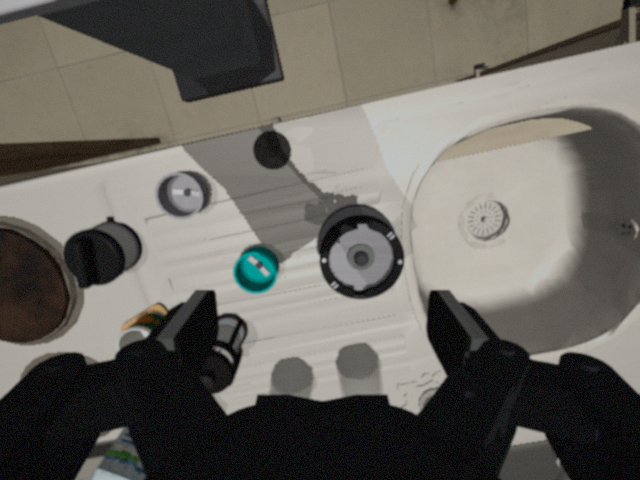

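The wrist view shows everything: collar centred near (361,259), bowl near (184,193), lid near (95,257). I'll enlarge them together.

```bash
python3 - <<'E'
from h import *
i=cv2.imread('pics/w1.png')
z=lambda x,y,w,h,k:cv2.resize(i[y:y+h,x:x+w],None,fx=k,fy=k,interpolation=cv2.INTER_CUBIC)
o=np.zeros((600,800,3),np.uint8)
o[:500,:400]=z(312,200,100,125,4)*1
a=z(150,160,70,70,4);o[:280,410:690]=a
b=z(60,205,90,75,4);o[290:590,410:770]=b
cv2.imwrite('pics/crop2.png',o)
E
```

```text
(no output)
```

View pics/crop2.png

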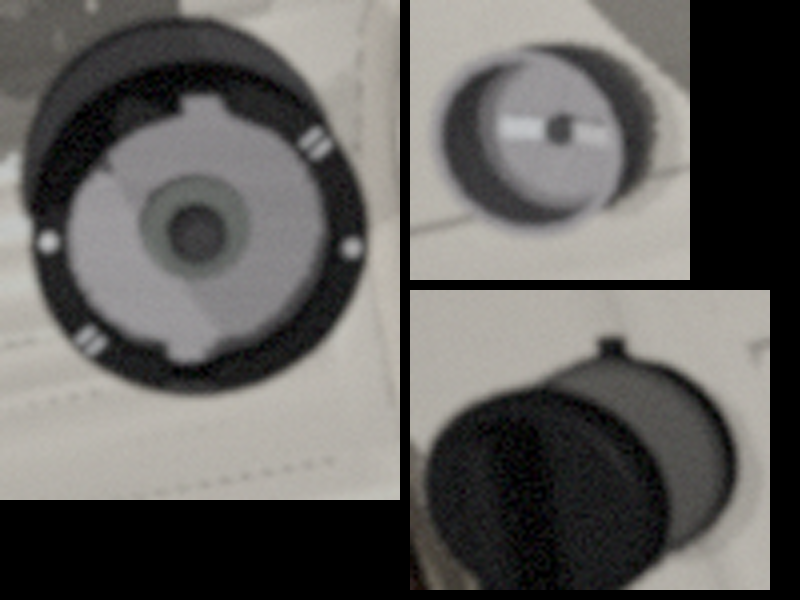

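The crop gives pulse marks at (92,341) and (316,143), dots at (48,242) and (352,248), bowl rim centre (529,143), and lid lug (611,345).

```bash
python3 - <<'E'
from h import *
c=ld('w1.png')
B=lambda u,v,z=.086:pt(c,312+u/4,200+v/4,z)
an=lambda d:np.degrees(np.arctan2(d[1],d[0]))
d1,d2=B(48,242),B(352,248);p1,p2=B(316,143),B(92,341);s1,s2=B(203,96),B(187,362)
for n,a,b in(('dots',d1,d2),('pulse',p1,p2),('slots',s1,s2)):
    print(n,((a+b)/2).round(4),np.linalg.norm(a-b).round(4),an(a-b).round(1))
print('hub',B(197,230,.084))
L=lambda u,v,z:pt(c,150+(u-410)/4,160+v/4,z)
print('bowl',L(529,143,.046),'w',np.linalg.norm(L(433,143,.046)-L(626,143,.046)))
D=lambda u,v,z:pt(c,60+(u-410)/4,205+(v-290)/4,z)
print('lug',D(611,346,.005),'w lid',np.linalg.norm(D(427,480,.058)-D(668,510,.058)),'c',(D(427,480,.058)+D(668,510,.058))/2)
rel([.397,.078,.12],None)
E
```

```text
dots [0.5179 0.2881 0.086 ] 0.0901 -103.3
pulse [0.5177 0.2886 0.086 ] 0.0897 122.1
slots [0.5138 0.2872 0.086 ] 0.0835 166.4
hub [0.5138546  0.28808035 0.084     ]
bowl [0.40148485 0.08438531 0.046     ] w 0.05972778949620418
lug [ 0.41609575 -0.03763279  0.005     ] w lid 0.07504333878884005 c [ 0.45164466 -0.04041359  0.058     ]
t 1.15 tcp [0.4308 0.2587 0.3   ] yang 78.61 tilt [-9.e-04 -4.e-04 -1.e+00] shift [ -0.27 -18.37  18.01] turn 0 F [1.2 0.4 0.2] w 0.0856 q [ 0.37  0.17  0.16  1.57 -0.    0.57]
```

Emit:
{"api": "jog_arm", "payload": {"plan": [[[0, -3, 0, 0], [0, -3.5, 2, 0], [0, -3.5, 3, 0], [0, -3.5, 3, 0], [0, -3, 3, 0], [-0.2, -1.4, 2, 0], [0, 0, 0, 0], [0, 0, 0, 0]]]}}

```text
time: 2.15
tcp_pos: [0.3949, 0.0851, 0.1713]
orientation: [0.0, 0.105, 0.994, 0.0]
force: [-0.1, -0.6, 0.4]
grip_width: 0.0853
finger_force: 0.0
```

```bash
python3 - <<'E'
from h import *
c=snap('wrist','w2.png');rel([.40,.083,.019])
i=cv2.imread('pics/w2.png')
s,p,M=st();print('tcp px',proj(c,p),'cam',c['extrinsics'][:3,3])
for b in((.3958,.0785,.046),(.4015,.0844,.046),(.4467,-.0487,.058),(.5125,.2833,.086),(.5178,.2883,.086)):print(proj(c,b).round(1))
cv2.imwrite('pics/w2.png',cv2.resize(i,(800,600),interpolation=cv2.INTER_CUBIC))
E
```

```text
t 2.2 tcp [0.3951 0.0852 0.1714] yang 77.98 tilt [ 1.3e-03  2.0e-04 -1.0e+00] shift [-0.51 -0.12 15.24] turn 0 F [ 0.6 -0.5  0.2] w 0.0856 q [ 0.    0.02 -0.33  1.22  0.    0.21]
tcp px [321.88980614 266.98695418] cam [0.32536701 0.0999138  0.34967164]
[314.5 216.3]
[322.4 221.1]
[189.9 301. ]
[584.1 310.9]
[590.2 315.3]
```

View pics/w2.png

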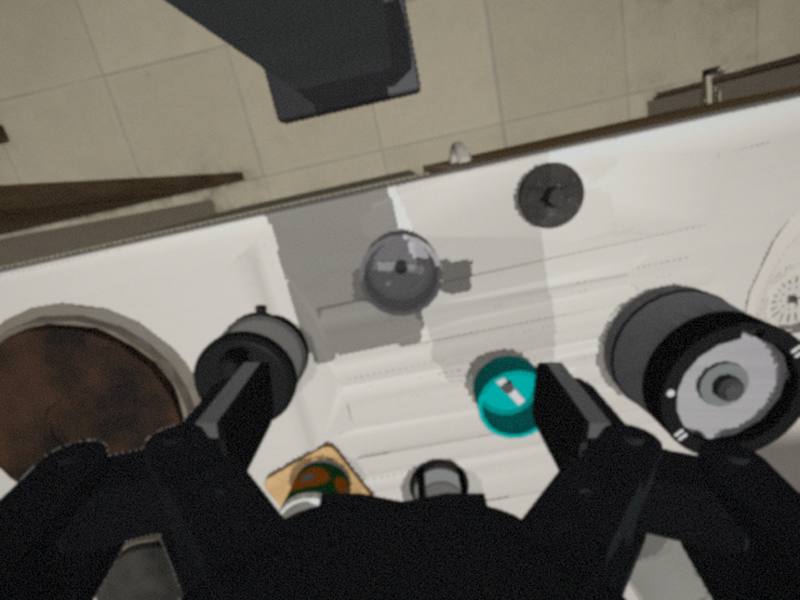

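```bash
python3 - <<'E'
from h import *
c=ld('w2.png');f=lambda u,v,z:pt(c,u/1.25,v/1.25,z)
b=f(402,271.5,.046);print(b,np.linalg.norm(f(363,270,.046)-f(441,270,.046)))
print('lug',f(262,311,.005), 'dot',f(670,393,.086))
print('pulse',f(681,434,.086))
c1=ld('w1.png')  # two-view check of bowl: rays
rel([b[0],b[1],.02])
E
```

```text
[0.39790691 0.08447854 0.046     ] 0.05515109578340148
lug [ 0.4162577  -0.03742456  0.005     ] dot [0.50742995 0.24399327 0.086     ]
pulse [0.54090879 0.25000257 0.086     ]
t 2.2 tcp [0.3951 0.0852 0.1714] yang 77.98 tilt [ 1.3e-03  2.0e-04 -1.0e+00] shift [-0.27 -0.02 15.14] turn 0 F [ 0.6 -0.5  0.2] w 0.0856 q [ 0.    0.02 -0.33  1.22  0.    0.21]
```

Emit:
{"api": "jog_arm", "payload": {"plan": [[[-0.27, 0, 2, 0], [0, 0, 3, 0], [0, 0, 3, 0], [0, 0, 3, 0], [0, 0, 2.2, 0], [0, 0, 1.5, 0], [0, 0, 0.6, 0], [0, 0, 0, 0]]]}}

```text
time: 3.2
tcp_pos: [0.3975, 0.0844, 0.0178]
orientation: [0.0, 0.104, 0.995, 0.0]
force: [-0.0, -0.1, 0.5]
grip_width: 0.0855
finger_force: 0.0
```

Emit:
{"api": "jog_arm", "payload": {"plan": [[[0, 0, 0, 0], [0, 0, 0, 0], [0, 0, 0, 0], [0, 0, 0, 0], [0, 0, 0, 0], [0, 0, 0, 0], [0, 0, 0, 0], [0, 0, 0, 0]]], "hand": 5, "newtons": 35}}

```text
time: 4.2
tcp_pos: [0.3972, 0.084, 0.0175]
orientation: [-0.0, 0.105, 0.995, -0.0]
force: [-0.0, -0.5, -0.1]
grip_width: 0.05
finger_force: 0.0
```

```bash
python3 - <<'E'
from h import *
rel([.397,.084,.12])
E
```

```text
t 4.2 tcp [0.3972 0.084  0.0175] yang 77.98 tilt [-0.e+00 -1.e-04 -1.e+00] shift [  0.02  -0.   -10.25] turn 0 F [-0.  -0.5 -0.1] w 0.05 q [ 0.    0.15 -0.61  0.8  -0.    0.21]
```

```bash
python3 - <<'E'
from h import *
a=snap('wrist','w3.png')['color'];b=snap('scene','s3.png')['color']
o=np.zeros((480,760,3),np.uint8)
o[:,:400]=cv2.resize(a[100:340,220:420],None,fx=2,fy=2);o[:,400:]=cv2.resize(b[200:320,190:280],None,fx=4,fy=4)
cv2.imwrite('pics/c3.png',o[:,:,::-1])
E
```

```text
(no output)
```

View pics/c3.png

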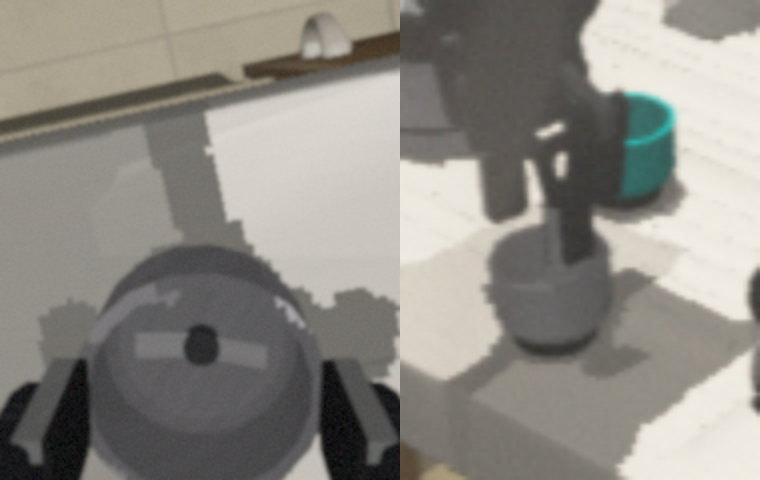

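```bash
python3 - <<'E'
from h import *
c=ld('w3.png');k=lambda p:((proj(c,p)-[220,100])*2).round(0)
s,p,M=st()
print('tcp',k(p),'bowl',k((.397,.084,.046)),s['finger_force'],s['grip_width'])
for d in(.025,.029):
  for z in(.0225,.036,.046):print(d,z,k([*(p+M[:,1]*d)[:2],z]),k([*(p-M[:,1]*d)[:2],z]))
d=ld('s3.png');g=lambda p:((proj(d,p)-[190,200])*4).round(0)
for x in((.397,.084,.046),(.397,.084,0)):print('scene bowl',g(x))
for sg in(1,-1):
  for z in(.0225,.046):print('tip',sg,z,g([*(p+sg*M[:,1]*.025)[:2],z]))
E
```

```text
tcp [203. 333.] bowl [203. 378.] 0.0 0.0498061868302054
0.025 0.0225 [298. 340.] [109. 340.]
0.025 0.036 [305. 361.] [101. 361.]
0.025 0.046 [311. 379.] [ 96. 379.]
0.029 0.0225 [313. 340.] [ 93. 340.]
0.029 0.036 [321. 361.] [ 85. 361.]
0.029 0.046 [328. 379.] [ 78. 379.]
scene bowl [139. 254.]
scene bowl [146. 333.]
tip 1 0.0225 [115. 273.]
tip 1 0.046 [111. 233.]
tip -1 0.0225 [171. 317.]
tip -1 0.046 [168. 277.]
```

```bash
python3 - <<'E'
from h import *
for f,w,obs in(('w2.png',.0853,'inner tip corners ~(216,292),(428,292)'),('w3.png',.0498,'(262.5,280),(380,280)')):
    c=ld(f);E=c['extrinsics']
    # tool frame rebuilt from camera: same rotation all along; p known
    p=np.array([.3951,.0852,.1714]) if f=='w2.png' else np.array([.3972,.084,.0175])
    M=st()[2];print(f,obs)
    for back in(0,.013,.02,.03,.04,.05):
        print(back,[proj(c,p+M@[.011,s*w/2,-back]).round(0) for s in(-1,1)])
E
```

```text
w2.png inner tip corners ~(216,292),(428,292)
0 [array([242., 248.]), array([402., 248.])]
0.013 [array([236., 256.]), array([408., 256.])]
0.02 [array([233., 261.]), array([411., 261.])]
0.03 [array([227., 269.]), array([417., 269.])]
0.04 [array([221., 278.]), array([423., 278.])]
0.05 [array([214., 288.]), array([430., 288.])]
w3.png (262.5,280),(380,280)
0 [array([275., 248.]), array([368., 247.])]
0.013 [array([272., 256.]), array([372., 256.])]
0.02 [array([270., 261.]), array([374., 261.])]
0.03 [array([266., 269.]), array([377., 269.])]
0.04 [array([263., 278.]), array([380., 278.])]
0.05 [array([259., 288.]), array([384., 288.])]
```

The picture shows the fingertips ending just above the rim. The projection puts the real tips about 41–50 mm behind the reported TCP, depending on the opening. So I'll reopen, go down another 4 cm, then close.

Emit:
{"api": "jog_arm", "payload": {"plan": [[[0, 0, 0, 0], [0, 0, 0, 0], [0, 0, 0, 0], [0, 0, 0, 0], [0, 0, 1, 0], [0, 0, 1, 0], [0, 0, 1, 0], [0, 0, 1, 0]]], "hand": 8.5}}

```text
time: 5.3
tcp_pos: [0.397, 0.084, -0.0234]
orientation: [-0.0, 0.105, 0.995, -0.0]
force: [0.0, -0.2, -0.1]
grip_width: 0.0853
finger_force: 0.0
```

Emit:
{"api": "jog_arm", "payload": {"plan": [[[0, 0, 0, 0], [0, 0, 0, 0], [0, 0, 0, 0], [0, 0, 0, 0], [0, 0, 0, 0], [0, 0, 0, 0], [0, 0, 0, 0], [0, 0, 0, 0]]], "hand": 5, "newtons": 35}}

```text
time: 6.3
tcp_pos: [0.3974, 0.084, -0.0224]
orientation: [0.0, 0.105, 0.995, 0.0]
force: [0.3, -0.5, 3.7]
grip_width: 0.057
finger_force: 37.8
```

```bash
python3 - <<'E'
from h import *
a=snap('wrist','w4.png')['color'];b=snap('scene','s4.png')['color'];rel([.397,.084,.12])
o=np.zeros((480,760,3),np.uint8)
o[:,:400]=cv2.resize(a[100:340,220:420],None,fx=2,fy=2);o[:,400:]=cv2.resize(b[200:320,190:280],None,fx=4,fy=4)
cv2.imwrite('pics/c4.png',o[:,:,::-1])
E
```

```text
t 6.4 tcp [ 0.3974  0.084  -0.0224] yang 77.98 tilt [ 4.e-04  0.e+00 -1.e+00] shift [ 3.000e-02 -1.000e-02 -1.424e+01] turn 0 F [-0.9 -0.5  3.9] w 0.0568 q [ 0.    0.21 -0.67  0.69  0.    0.21]
```

View pics/c4.png

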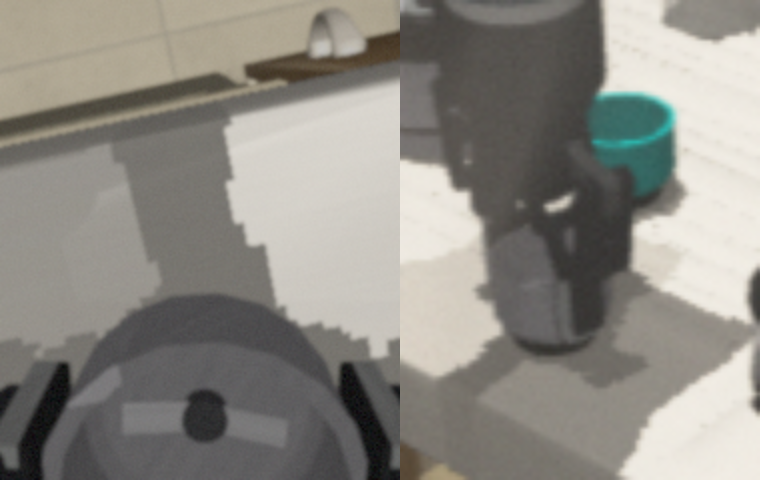

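Emit:
{"api": "jog_arm", "payload": {"plan": [[[0, 0, -1, 0], [0, 0, -2.2, 0], [0, 0, -3, 0], [-1, 1, -3, 0], [-1.5, 1.6, -3, 0], [-1.9, 2, -2, 0], [0, 0, 0, 0], [0, 0, 0, 0]]]}}

```text
time: 7.4
tcp_pos: [0.4487, 0.1197, 0.119]
orientation: [-0.001, 0.105, 0.995, -0.0]
force: [0.0, -0.6, -1.4]
grip_width: 0.0572
finger_force: 37.9
```

```bash
cat >> h.py <<'E'
def marks(c,C,z=.086,yaw=-13.2,n=10):
    g=cv2.cvtColor(c['color'],cv2.COLOR_RGB2GRAY).astype(float)
    out=[]
    for a in(-90,90,-45,135):
        t=np.radians(yaw+a);q=proj(c,[C[0]+.045*np.cos(t),C[1]+.045*np.sin(t),z])
        u,v=q.round().astype(int)
        if not(n<u<640-n and n<v<480-n):out.append((a,q.round(1),None));continue
        w=g[v-n:v+n+1,u-n:u+n+1];m=np.clip(w-120,0,None)
        yy,xx=np.mgrid[-n:n+1,-n:n+1]
        if m.sum()==0:out.append((a,q.round(1),None));continue
        uu,vv=u+(m*xx).sum()/m.sum(),v+(m*yy).sum()/m.sum()
        out.append((a,q.round(1),(round(uu,1),round(vv,1)),pt(c,uu,vv,z)[:2].round(4),int((m>0).sum())))
    return out
E
python3 - <<'E'
from h import *
c=snap('wrist','w5.png');rel([.516,.288,.12])
for x in marks(c,(.5177,.2885),n=5):print(x)
for x in marks(ld('w1.png'),(.5177,.2885),n=5):print('w1',x)
g=cv2.cvtColor(c['color'],cv2.COLOR_RGB2GRAY)
C=proj(c,(.5177,.2885,.086));print(C)
u,v=C.astype(int);i=c['color'][max(0,v-75):v+75,max(0,min(u-90,440)):,::-1]
print(i.shape,max(0,v-75),max(0,min(u-90,440)));cv2.imwrite('pics/c5.png',cv2.resize(i,None,fx=4,fy=4,interpolation=cv2.INTER_CUBIC))
E
```

```text
t 7.45 tcp [0.4485 0.1195 0.1188] yang 77.98 tilt [-1.9e-03 -2.0e-04 -1.0e+00] shift [-3.09 17.88 -0.13] turn 0 F [-0.3  0.7 -1.9] w 0.0568 q [ 0.08  0.15 -0.32  1.1  -0.    0.29]
(-90, array([526.7, 292.7]), (np.float64(525.6), np.float64(292.4)), array([0.507, 0.244]), 57)
(90, array([663.1, 295.3]), None)
(-45, array([537.6, 335.8]), (np.float64(536.9), np.float64(335.6)), array([0.5412, 0.2498]), 78)
(135, array([656.8, 249. ]), None)
w1 (-90, array([324.4, 260.3]), (np.float64(322.1), np.float64(259.9)), array([0.5064, 0.2422]), 27)
w1 (90, array([400.3, 261.7]), (np.float64(403.5), np.float64(262.3)), array([0.5296, 0.3359]), 36)
w1 (-45, array([334.7, 285.2]), (np.float64(332.4), np.float64(287.1)), array([0.5432, 0.247 ]), 41)
w1 (135, array([391.2, 235.8]), (np.float64(392.1), np.float64(234.5)), array([0.4927, 0.328 ]), 33)
[595.00248205 293.99470812]
(150, 200, 3) 218 440
```

Emit:
{"api": "jog_arm", "payload": {"plan": [[[-0.3, 2, 0, 0], [-0.5, 3, 0, 0], [-0.6, 3.5, 0, 0], [-0.6, 3.5, 0, 0], [-0.6, 3, 0, 0], [-0.4, 2, 0, 0], [-0.14, 0.89, 0, 0], [0, 0, 0, 0]]]}}

```text
time: 8.45
tcp_pos: [0.5172, 0.2879, 0.119]
orientation: [-0.001, 0.105, 0.995, -0.0]
force: [0.7, -0.5, -2.7]
grip_width: 0.0571
finger_force: 38.0
```

```bash
python3 - <<'E'
from h import *
rel([.5165,.288,.0516])
E
```

```text
t 8.45 tcp [0.5172 0.2879 0.119 ] yang 77.99 tilt [-1.2e-03 -6.0e-04 -1.0e+00] shift [ 0.07 -0.    6.74] turn 0 F [ 0.7 -0.5 -2.7] w 0.0571 q [ 0.37  0.36 -0.03  1.18 -0.    0.58]
```

Lower to just above the hub, then slowly on.

Emit:
{"api": "jog_arm", "payload": {"plan": [[[0.05, 0, 1, 0], [0, 0, 1, 0], [0, 0, 0.8, 0], [0, 0, 0.6, 0], [0, 0, 0.6, 0], [0, 0, 0.5, 0], [0, 0, 0.5, 0], [0, 0, 0, 0]]]}}

```text
time: 9.45
tcp_pos: [0.5171, 0.2883, 0.0691]
orientation: [-0.0, 0.105, 0.995, -0.0]
force: [-0.1, -0.6, -1.7]
grip_width: 0.0568
finger_force: 38.0
```

Emit:
{"api": "jog_arm", "payload": {"plan": [[[0, 0, 0.3, 0], [0, 0, 0.3, 0], [0, 0, 0.3, 0], [0, 0, 0.3, 0], [0, 0, 0.2, 0], [0, 0, 0.2, 0], [0, 0, 0.1, 0], [0, 0, 0, 0]]]}}

```text
time: 10.45
tcp_pos: [0.5157, 0.2881, 0.0519]
orientation: [-0.001, 0.105, 0.995, -0.0]
force: [-5.3, -1.1, -1.0]
grip_width: 0.0571
finger_force: 38.1
```

Emit:
{"api": "jog_arm", "payload": {"plan": [[[0.1, 0, 0, 0], [0.05, 0, 0.05, 0], [0, 0, 0.05, 0], [0, 0, 0, 0], [0, 0, 0, 0], [0, 0, 0, 0], [0, 0, 0, 0], [0, 0, 0, 0]]]}}

```text
time: 11.45
tcp_pos: [0.5155, 0.2885, 0.0517]
orientation: [-0.0, 0.105, 0.994, -0.0]
force: [-5.4, -2.5, 2.3]
grip_width: 0.057
finger_force: 38.4
```

```bash
python3 - <<'E'
from h import *
rel([.5165,.288,.0516])
E
```

```text
t 11.45 tcp [0.5155 0.2885 0.0517] yang 77.98 tilt [-3.e-04 -2.e-04 -1.e+00] shift [-0.11 -0.03  0.01] turn 0 F [-5.4 -2.5  2.3] w 0.057 q [ 0.37  0.4  -0.14  1.03 -0.    0.58]
```

Emit:
{"api": "jog_arm", "payload": {"plan": [[[0, 0, 0, 0], [0, 0, 0, 0], [0, 0, 0, 0], [0, 0, 0, 0], [0, 0, 0, 0], [0, 0, -1, 0], [0, 0, -2, 0], [0, 0, -3, 0]]], "hand": 8.5}}

```text
time: 12.45
tcp_pos: [0.5154, 0.2885, 0.1122]
orientation: [-0.001, 0.105, 0.995, -0.0]
force: [1.0, 0.0, 0.7]
grip_width: 0.0853
finger_force: 0.0
```

Emit:
{"api": "jog_arm", "payload": {"plan": [[[0, 0, -3, 0], [0, 0, -4, 0], [0, 0, -4, 0], [0, 0, -3, 0], [0, 0, 0, 0], [0, 0, 0, 0], [0, 0, 0, 0], [0, 0, 0, 0]]]}}

```text
time: 13.45
tcp_pos: [0.5155, 0.2886, 0.2507]
orientation: [-0.001, 0.105, 0.995, -0.0]
force: [0.1, 0.8, -0.8]
grip_width: 0.085
finger_force: 0.0
```

```bash
python3 - <<'E'
from h import *
c=snap('wrist','w6.png');b=snap('scene','s6.png');rel([.454,-.044,.25])
u,v=proj(c,(.517,.288,.11)).astype(int);print(u,v)
x0,y0=max(0,u-50),v-65
print(x0,y0)
o=np.zeros((500,800,3),np.uint8)
o[:,:400]=cv2.resize(c['color'][y0:y0+125,x0:x0+100],(400,500),interpolation=cv2.INTER_CUBIC)
o[:,400:]=cv2.resize(b['color'][140:265,150:250],(400,500),interpolation=cv2.INTER_CUBIC)
cv2.imwrite('pics/c6.png',o[:,:,::-1])
for x in marks(c,(.517,.288),yaw=-13,n=6):print(x)
E
```

```text
t 13.55 tcp [0.5157 0.2886 0.251 ] yang 77.98 tilt [-8.e-04 -3.e-04 -1.e+00] shift [ -0.89 -33.82   0.11] turn 0 F [-0.1  0.5  0.6] w 0.0853 q [0.37 0.32 0.25 1.5  0.   0.58]
321 211
271 146
(-90, array([276.1, 205.8]), (np.float64(275.5), np.float64(206.0)), array([0.5069, 0.2436]), 2)
(90, array([366.9, 207.3]), (np.float64(370.3), np.float64(207.6)), array([0.5281, 0.3351]), 50)
(-45, array([289.7, 236.8]), None)
(135, array([355. , 174.8]), (np.float64(355.3), np.float64(174.6)), array([0.493 , 0.3265]), 44)
```

View pics/c6.png

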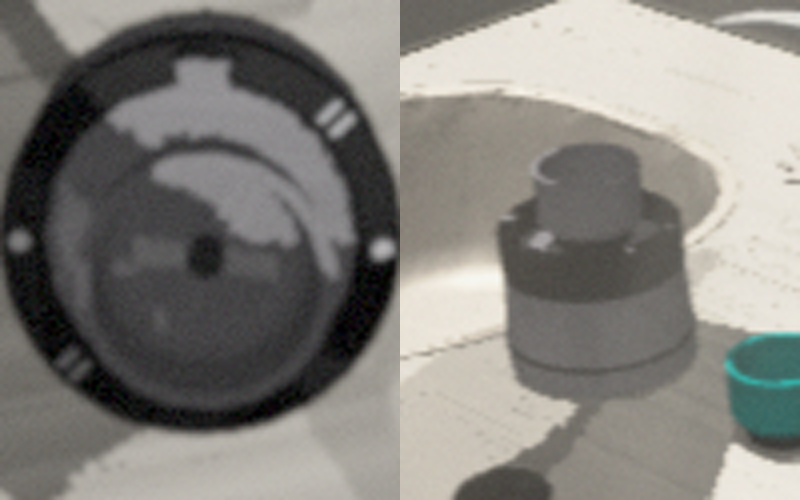

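The bowl is seated upright. The left panel has dots at (20,240) and (382,248) and pulse marks at (335,118) and (72,363). Now to the lid.

Emit:
{"api": "jog_arm", "payload": {"plan": [[[0, -3, 0, 0], [-0.1, -5.5, 0, 0], [-0.2, -5.8, 0, 0], [-0.2, -5.8, 0.5, 0], [-0.2, -5.8, 1.5, 0], [-0.2, -4.9, 3, 0], [0, -3, 3, 0], [0, 0, 0, 0]]]}}

```text
time: 14.55
tcp_pos: [0.4527, -0.0451, 0.1697]
orientation: [-0.002, 0.106, 0.994, 0.0]
force: [0.1, 0.1, -0.3]
grip_width: 0.0851
finger_force: 0.0
```

```bash
python3 - <<'E'
from h import *
c=ld('w6.png');B=lambda u,v,z=.086:pt(c,271+u/4,146+v/4,z)
an=lambda d:np.degrees(np.arctan2(d[1],d[0]))
for n,a,b in(('dots',B(20,240),B(382,248)),('pulse',B(335,118),B(72,363))):
    print(n,((a+b)/2).round(4),np.linalg.norm(a-b).round(4),an(a-b).round(1))
c=snap('wrist','w7.png');rel([.454,-.044,.17])
u,v=proj(c,(.454,-.044,.05)).astype(int);x0,y0=u-70,max(0,v-70);print(x0,y0,u,v)
i=c['color'][y0:y0+150,x0:x0+150].astype(float);i=255*np.clip(i/200,0,1)**.45
cv2.imwrite('pics/c7.png',cv2.resize(i.astype(np.uint8)[:,:,::-1],(600,600),interpolation=cv2.INTER_CUBIC))
E
```

```text
dots [0.5174 0.2877 0.086 ] 0.0897 -103.3
pulse [0.5172 0.2875 0.086 ] 0.0899 121.5
t 14.6 tcp [ 0.4536 -0.0443  0.1711] yang 77.85 tilt [-1.4e-03  6.0e-04 -1.0e+00] shift [-0.03  0.04  0.11] turn 0 F [-0.2 -0.6  1.1] w 0.0849 q [-0.28  0.11 -0.23  1.23  0.   -0.07]
253 147 323 217
```

View pics/c7.png

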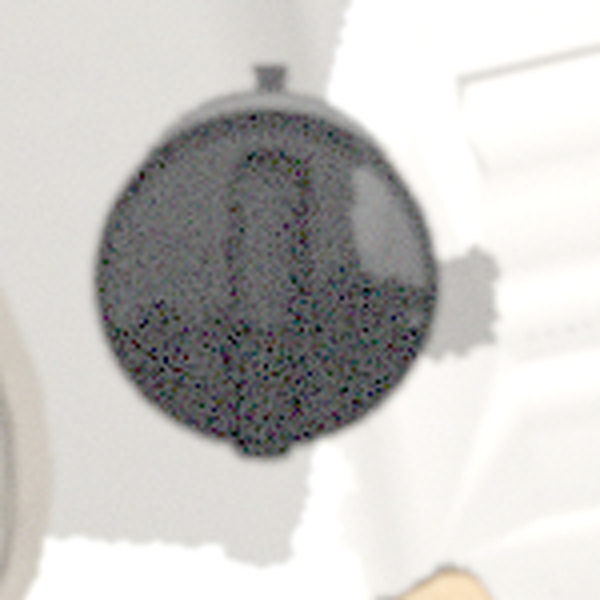

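The crop shows the lid disc spanning x 96–437 and y 110–445, the wing from (270,150) to (264,456), and the lug at (270,68).

```bash
python3 - <<'E'
from h import *
c=ld('w7.png');f=lambda u,v,z:pt(c,253+u/4,147+v/4,z)
an=lambda d:np.degrees(np.arctan2(d[1],d[0]))
l,rr,t,b=f(96,275,.058),f(437,278,.058),f(267,109,.058),f(266,445,.058)
print('disc',((l+rr)/2).round(4),np.linalg.norm(l-rr),((t+b)/2).round(4),np.linalg.norm(t-b))
w1,w2=f(270,150,.082),f(264,457,.082);print('wing',((w1+w2)/2).round(4),np.linalg.norm(w1-w2),an(w2-w1))
g=f(270,68,.005);print('lug',g)
for C in((w1+w2)/2,(l+rr)/2):print('axis',an(C-g),np.linalg.norm((C-g)[:2]))
rel([.4515,-.0425,.03],76.7)
E
```

```text
disc [ 0.4507 -0.0464  0.058 ] 0.07199627274487959 [ 0.4519 -0.0467  0.058 ] 0.07291666220494067
wing [ 0.4514 -0.0463  0.082 ] 0.061769587726055133 -13.407257313938077
lug [ 0.41288932 -0.03758314  0.005     ]
axis -12.83659355383835 0.03944722163503188
axis -13.128465081982553 0.03877788981484689
t 14.6 tcp [ 0.4536 -0.0443  0.1711] yang 77.85 tilt [-1.4e-03  6.0e-04 -1.0e+00] shift [ 0.23  0.13 14.11] turn 0.02 F [-0.2 -0.6  1.1] w 0.0849 q [-0.28  0.11 -0.23  1.23  0.   -0.07]
```

Emit:
{"api": "jog_arm", "payload": {"plan": [[[0.07, -0.2, 2, 0.017], [0, 0, 3, 0], [0, 0, 3, 0], [0, 0, 2.5, 0], [0, 0, 2, 0], [0, 0, 1.2, 0], [0, 0, 0.9, 0], [0, 0, 0, 0]]], "hand": 5}}

```text
time: 15.6
tcp_pos: [0.4533, -0.0454, 0.0255]
orientation: [-0.0, 0.113, 0.994, 0.0]
force: [-0.1, 0.3, 0.1]
grip_width: 0.0498
finger_force: 0.0
```

Emit:
{"api": "jog_arm", "payload": {"plan": [[[0, 0, 0, 0], [0, 0, 0, 0], [0, 0, 0, 0], [0, 0, 0, 0], [0, 0, 0, 0], [0, 0, 0, 0], [0, 0, 0, 0], [0, 0, 0, 0]]], "hand": 0.8, "newtons": 70}}

```text
time: 16.6
tcp_pos: [0.4535, -0.0459, 0.0259]
orientation: [0.001, 0.113, 0.994, -0.0]
force: [-0.3, -1.8, 5.9]
grip_width: 0.0125
finger_force: 70.4
```

```bash
python3 - <<'E'
from h import *
rel([.4525,-.0463,.025],76.7)
E
```

```text
t 16.6 tcp [ 0.4535 -0.0459  0.0259] yang 76.99 tilt [ 1.e-03 -6.e-04 -1.e+00] shift [ 0.09 -0.06  0.09] turn 0.005 F [-0.3 -1.8  5.9] w 0.0125 q [-0.29  0.22 -0.5   0.85 -0.   -0.06]
```

Emit:
{"api": "jog_arm", "payload": {"plan": [[[0, 0, -0.5, 0], [0, 0, -1.5, 0], [0, 0, -2.5, 0], [0, 0, -3, 0], [0, 0, -3, 0], [0, 0, -3, 0], [0, 0, -2, 0], [0, 0, 0, 0]]]}}

```text
time: 17.6
tcp_pos: [0.4536, -0.0456, 0.1815]
orientation: [0.001, 0.113, 0.994, -0.0]
force: [0.5, -0.1, -1.6]
grip_width: 0.0122
finger_force: 69.4
```

Emit:
{"api": "jog_arm", "payload": {"plan": [[[0, 2, 0, 0], [0.1, 3, 0, 0], [0.1, 4, 0, 0], [0.2, 4, 0, 0], [0.2, 4, 0, 0], [0.2, 4, 0, 0], [0.2, 4, 0, 0], [0.1, 3, 0, 0]]]}}

```text
time: 18.6
tcp_pos: [0.5047, 0.2313, 0.1788]
orientation: [-0.001, 0.113, 0.994, -0.0]
force: [0.5, -0.3, -1.4]
grip_width: 0.0127
finger_force: 69.4
```

Emit:
{"api": "jog_arm", "payload": {"plan": [[[0.1, 2.5, 0, 0], [0.04, 2, 0, 0], [0, 1, 0, 0], [0, 0.4, 0, 0], [0, 0, 0, 0], [0, 0, 0, 0], [0, 0, 0, 0], [0, 0, 0, 0]]]}}

```text
time: 19.6
tcp_pos: [0.5173, 0.2872, 0.1806]
orientation: [0.0, 0.113, 0.994, 0.0]
force: [1.0, 0.3, -1.8]
grip_width: 0.0125
finger_force: 69.5
```

```bash
python3 - <<'E'
from h import *
rel([.5178,.2877,.12],76.7)
c=snap('wrist','w8.png')
for x in marks(c,(.5173,.2876),yaw=-13.3,n=6):print(x)
E
```

```text
t 19.6 tcp [0.5173 0.2872 0.1806] yang 76.98 tilt [ 2.e-04  1.e-04 -1.e+00] shift [-0.04  0.06  6.06] turn 0.005 F [ 1.   0.3 -1.8] w 0.0125 q [ 0.37  0.33  0.09  1.33 -0.    0.59]
(-90, array([265.7, 222.4]), (np.float64(265.0), np.float64(222.0)), array([0.5065, 0.2433]), 21)
(90, array([378.4, 222.8]), (np.float64(378.9), np.float64(222.8)), array([0.5277, 0.3318]), 40)
(-45, array([283.3, 259.8]), None)
(135, array([363.4, 183. ]), (np.float64(363.0), np.float64(182.6)), array([0.4933, 0.3256]), 81)
```

Emit:
{"api": "jog_arm", "payload": {"plan": [[[-0.04, 0.05, 0.5, 0.005], [0, 0, 0.9, 0], [0, 0, 1, 0], [0, 0, 1, 0], [0, 0, 1, 0], [0, 0, 1, 0], [0, 0, 0.8, 0], [0, 0, 0, 0]]]}}

```text
time: 20.65
tcp_pos: [0.5175, 0.2878, 0.1178]
orientation: [-0.0, 0.116, 0.993, -0.0]
force: [0.4, -0.8, -1.6]
grip_width: 0.0125
finger_force: 69.5
```

Emit:
{"api": "jog_arm", "payload": {"plan": [[[0, 0, 0.2, 0], [0, 0, 0.2, 0], [0, 0, 0.2, 0], [0, 0, 0.2, 0], [0, 0, 0.2, 0], [0, 0, 0.2, 0], [0, 0, 0, 0], [0, 0, 0, 0]]]}}

```text
time: 21.65
tcp_pos: [0.5178, 0.2879, 0.1065]
orientation: [0.0, 0.116, 0.993, 0.0]
force: [0.5, -0.2, -2.0]
grip_width: 0.0124
finger_force: 69.5
```

```bash
python3 - <<'E'
from h import *
rel([.5178,.2877,.096],76.7);print(st()[0]['ft_torque'])
E
```

```text
t 21.65 tcp [0.5178 0.2879 0.1065] yang 76.72 tilt [ 1.e-04  0.e+00 -1.e+00] shift [-0.   -0.02  1.05] turn 0.0 F [ 0.5 -0.2 -2. ] w 0.0124 q [ 0.37  0.37 -0.05  1.15  0.    0.6 ]
[-0.03049022 -0.02253191 -0.00707054]
```

Emit:
{"api": "jog_arm", "payload": {"plan": [[[0, 0, 0.2, 0], [0, 0, 0.2, 0], [0, 0, 0.2, 0], [0, 0, 0.2, 0], [0, 0, 0.15, 0], [0, 0, 0.1, 0], [0, 0, 0.05, 0], [0, 0, 0, 0]]]}}

```text
time: 22.65
tcp_pos: [0.5178, 0.2878, 0.096]
orientation: [0.0, 0.116, 0.993, 0.0]
force: [-1.9, -1.8, 4.8]
grip_width: 0.0124
finger_force: 70.1
```

```bash
python3 - <<'E'
from h import *
rel([.5178,.2877,.0959],76.7);print(st()[0]['ft_torque'])
E
```

```text
t 22.65 tcp [0.5178 0.2878 0.096 ] yang 76.72 tilt [ 5.e-04  0.e+00 -1.e+00] shift [-0.   -0.01  0.01] turn 0.0 F [-1.9 -1.8  4.8] w 0.0124 q [ 0.37  0.37 -0.07  1.13 -0.    0.6 ]
[-0.35413951  0.40372707  0.03212448]
```

Emit:
{"api": "jog_arm", "payload": {"plan": [[[0, 0, 0, 0.08], [0, 0, 0, 0.1], [0, 0, 0, 0.1], [0, 0, 0, 0.1], [0, 0, 0, 0.1], [0, 0, 0, 0.1], [0, 0, 0, 0.07], [0, 0, 0, 0]]]}}

```text
time: 23.65
tcp_pos: [0.5176, 0.2877, 0.096]
orientation: [0.0, 0.427, 0.904, -0.0]
force: [-3.0, -2.9, 5.6]
grip_width: 0.0126
finger_force: 70.5
```

```bash
python3 - <<'E'
from h import *
rel([.5178,.2877,.0959],31.7);print(st()[0]['ft_torque'])
E
```

```text
t 23.65 tcp [0.5176 0.2877 0.096 ] yang 39.43 tilt [ 2.e-04 -4.e-04 -1.e+00] shift [-0.01  0.02  0.01] turn 0.135 F [-3.  -2.9  5.6] w 0.0126 q [ 0.37  0.37 -0.07  1.13 -0.    1.25]
[-0.59911675  0.68511466  0.14433936]
```

Emit:
{"api": "jog_arm", "payload": {"plan": [[[0, 0, 0, 0.04], [0, 0, 0, 0.04], [0, 0, 0, 0.035], [0, 0, 0, 0.02], [0, 0, 0, 0], [0, 0, 0, 0], [0, 0, 0, 0], [0, 0, 0, 0]]]}}

```text
time: 24.65
tcp_pos: [0.5175, 0.2878, 0.096]
orientation: [0.0, 0.487, 0.874, -0.0]
force: [-3.9, -2.4, 6.0]
grip_width: 0.0125
finger_force: 70.5
```

```bash
python3 - <<'E'
from h import *
rel([.5178,.2877,.0959],31.7);print(st()[0]['ft_torque'])
c=snap('wrist','w9.png');b=snap('scene','s9.png')
u,v=proj(c,(.517,.288,.14)).astype(int);print(u,v)
for x in marks(c,(.5173,.2876),yaw=-13.3,n=6):print(x)
o=np.zeros((560,800,3),np.uint8)
a=cv2.resize(c['color'][120:400,220:420],(400,560)).astype(float);o[:,:400]=(255*np.clip(a/200,0,1)**.5)
d=cv2.resize(b['color'][130:270,150:250],(400,560),interpolation=cv2.INTER_CUBIC).astype(float);o[:,400:]=255*np.clip(d/220,0,1)**.6
cv2.imwrite('pics/c9.png',o[:,:,::-1])
# wing edge-direction by code: dark-region min-area rectangle isn't reliable; rely on tool angle
E
```

```text
t 24.65 tcp [0.5175 0.2878 0.096 ] yang 31.76 tilt [ 1.e-04 -1.e-04 -1.e+00] shift [-0.03  0.02  0.01] turn 0.001 F [-3.9 -2.4  6. ] w 0.0125 q [ 0.37  0.37 -0.07  1.13 -0.    1.38]
[-0.44328034  0.7477479   0.21271376]
322 304
(-90, array([268.4, 310.5]), None)
(90, array([380.7, 205.3]), (np.float64(379.9), np.float64(205.6)), array([0.5274, 0.331 ]), 82)
(-45, array([322. , 330.2]), None)
(135, array([322.2, 181. ]), (np.float64(321.4), np.float64(181.1)), array([0.4933, 0.3256]), 115)
```

```bash
python3 -c "
from rig import r
print(r.finish_job())"
```

```text
the job is handed in; nothing more can be done
None
```

The job is handed in at 24.65 s: the bowl is seated, and the lid is dropped in and still gripped at the 45° pulse position. I judged the final angle from the gripper's angle and a wrist torque of about 0.21 N m, since I had no picture views left to check it.

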